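# Catch the socket case's falling lid and lower it shut

## Robot

A 6-joint arm with a two-finger parallel gripper is mounted at the origin on the work surface. World frame = base frame: x ahead of the robot, y to its left, z up, the work surface at z = 0. Lengths are in m, angles in rad, forces in N, time in s.
With the tool pointing down it reaches from about 0.3 to 0.825 m from the base axis. Payload 5.4 kg.
Tool frame: the origin (TCP) lies at the very end of the fingers, on their centre line; the grasp point (between the pads) lies 19 mm behind it; z points along the fingers, x is the direction in which the jaws open and shut, and the axes are right-handed (so a half turn about z gives the same grasp; the last joint's range is limited). The gripper opens to 92 mm and grips with 3 to 60 N. Pads are 20 mm wide; open, the fingers measure 128 mm over their backs; the gripper's body (75 mm by 189 mm) begins 69 mm behind the grasp point.
Start: joints at [-1.491, 0.158, 1.597, -0, 1.386, -0.21], TCP at [0.164, -0.551, 0.215] pointing down, gripper open.
Joint ranges: [-2.91, 2.91], [-0.94, 2.29], [0.18, 2.7], [-1.29, 4.43], [0.17, 2.64], [-3, 3]. Speed limits (rad/s): [2.57, 2.57, 3.14, 3.14, 3.14, 3.14].

## Interface

Orientations are given as a rotation vector (axis times angle).
In Python, from workcell import bot gives the robot as it stands. Calls block until the motion is done:
- bot.goto(position, orientation): joint-space move of the TCP to a pose.
- bot.line_to(position, rot=None, max_speed=0.15): straight line of the TCP; rot=None keeps the orientation; max_speed is the mean speed in m/s.
- bot.set_joints(angles): joint-space move.
- bot.set_gripper(opening, newtons=None): opening from 0.0 (shut) to 1.0 (fully open); newtons is the grip in N (None keeps the last); returns when the fingers have stopped.
- bot.hold(seconds).
- bot.inverse_kinematics(position, orientation): joint angles nearest the present ones, or None.
- bot.read_camera(name): name is "scene" or "side" or "wrist"; returns a dict with "pixels" (400x640x3 uint8, blue, green, red), "fx", "fy", "cx", "cy" (pixels), "R" (3x3) and "t" (3): a world point X has camera coordinates R X + t. Camera axes: x right, y down, z forward; pixel columns grow to the right and rows downward; lengths in m; the calibration is good to about 2 mm. The wrist camera is an equidistant fisheye: a pixel r from the principal point sees the ray r / f radians off the axis. A picture is of the moment at which its call begins. There is no depth.
A pose or a line that the arm cannot do raises bot.MotionError and nothing moves.
- bot.job_done(): hands the job in, once; it reports no verdict.
Readings, each from a call of its own:
- bot.current_clock(): time.
- bot.current_joints(): joint angles.
- bot.current_joint_vel(): joint speeds.
- bot.current_effort(): joint torques, N m.
- bot.current_ee_pos(): TCP position.
- bot.current_tool_rot(): TCP orientation.
- bot.current_contact_force(): force on the tool from outside, world axes, zero at the start.
- bot.current_ft_torque(): the same for the moment, N m.
- bot.current_opening(): opening from 0.0 (shut) to 1.0 (fully open).
Only numpy, scipy, OpenCV 4.12 (cv2) and the standard library are available. Lean on these libraries where they do the work, as an engineer would, in place of code of your own. Each camera call takes 0.05 s, during which the arm holds its last target.

## Task

The socket case on the bench stands open with its lid leaning back. Reach over and nudge the lid forward from behind with a fingertip until it tips past upright and starts to sink by itself; then bring the back of a finger in under the lip on its free edge, catch it on the way down and let it down gently on the finger until it is fully shut, never letting it drop. Only push and support the lid, without pinching or forcing it, leave everything else on the bench where it is, and finish with the hand clear.

Things in the scene. Friction and masses are not known exactly. Their poses are not given: they have to be found in the camera images.
- case: Open grey steel socket case, standing fast on the bench: box 150 deep (x) x 270 wide (y) x 56 high, walls 4; sockets inside stay below the rim. Origin: centre of the underside. x points from the front wall to the hinge side (the front faces the robot's left, +y, within 20 deg), z up. Two flat latches stand 8 mm out of the front wall at y = -98 and 98 mm; a lid stay, a slim oil damper, runs outside the +y end, up to 17 mm out.
- case_lid (a joint): Lid angle, rad: 0 shut on the rim, 1.57 upright, 1.80 open on its stop; starts at 1.74 to 1.80. Its balance is at 1.40: below about 1.37 it sinks by itself, braked by the stay near upright (0.03 rad/s at 1.3, 0.13 at 1.0) and less and less lower down (0.35 at 0.7); below 0.5 it drops almost freely and slams. From 1.3 to 0.7 takes 5 to 7 s. Pushing it from behind at 0.15 rad/s takes 1 to 3 N.
- lid_hinge (a point): Middle of the lid's hinge axis, on top of the case's back wall: (75, 0, 56) mm in the case frame; the axis runs along the case's y. The lid is a shallow steel pan, 150 x 270, 18 mm high, 0.38 to 0.54 kg; standing open, its hollow side faces the front of the case.
- lid_lip (a point): Middle of the lip's rolled free edge (centre of the 6 mm roll), 178 mm from the hinge axis. The lip is a 3 mm sheet tongue 110 wide, standing 31 mm out of the lid's front wall. x points to the hinge, z along the lid's outside normal. Shut: 103 mm in front of the case's centre, 60.5 mm above the bench; the space under the lip is free down to the bench. About 2 N here carries the lid.
- impact_socket: Bystander: short black impact socket, 32 mm across, 48 high, standing in front of the case near its +y corner; origin: centre of its underside.
- bearing_cup: Bystander: bright steel bearing cup, 52 across, 19 high, lying in front of the case near its -y corner; origin: centre of its underside.
- screwdriver: Bystander: black-handled screwdriver, 200 long, lying behind the case, roughly along its y; origin: middle of its underside.
- spanner: Bystander: steel spanner, 190 long, lying in front of the case, roughly along its y; origin: middle of its underside.
- grease_tin: Bystander: round tin, 84 across, 75 high, in front of the case at its +y side; origin: centre of its underside.
- bolt_jar: Bystander: jar, 68 across, 85 high, behind the hinge side of the case; origin: centre of its underside.

How it is judged:
On the way, in this order (a step that is already met when the one before it is completed fails the run):
1. the lid has been pushed forward past upright (value of joint case_lid below 1.4 rad), for 0.05 s.
2. the sinking lid is caught and carried on a finger, well before it is down (between 1.0 and 0.15 rad) (value of joint case_lid between 0.15 and 1 rad and contact force between the fingers and case_lid above 0.4 N), for 0.2 s.
3. a finger still carries the lid over the last centimetre (below 0.06 rad) (value of joint case_lid below 0.06 rad and contact force between the fingers and case_lid above 0.3 N), for 0.05 s.
At the end, for the whole second after the job is handed in: The lid is fully shut (joint below 0.02 rad, its lip within 4 mm of its shut height) and at rest; the bystanders stand within 20 mm of where they were (value of joint case_lid below 0.02 rad and angular speed of case_lid below 0.05 rad/s and not (distance of impact_socket from where it was at the start of the episode above 0.02 m) and not (distance of bearing_cup from where it was at the start of the episode above 0.02 m) and not (distance of screwdriver from where it was at the start of the episode above 0.02 m) and not (distance of spanner from where it was at the start of the episode above 0.02 m) and not (distance of grease_tin from where it was at the start of the episode above 0.02 m) and not (distance of bolt_jar from where it was at the start of the episode above 0.02 m)); the robot touches nothing.
It fails at once if the lid drops or slams: closing faster than 1.2 rad/s (0.2 m/s at the lip) below 0.4 rad (value of joint case_lid below 0.4 rad and velocity of joint case_lid below -1.2 rad/s).
It fails at once if the lid is pinched or forced: more than 30 N between fingers and lid (contact force between the fingers and case_lid above 30 N).
It fails at once if something else on the bench is moved by more than 20 mm (distance of any of impact_socket, bearing_cup, screwdriver, spanner, grease_tin, bolt_jar from where it was at the start of the episode above 0.02 m).
It also fails if it takes over 64 s, if anything falls off the work surface, if the arm or the gripper's body presses on something with over 40 N, if the wrist force passes 120 N, or if a joint passes its speed limit or range.

## Working session

There is one attempt and no reset: what is moved stays moved. The work goes in short steps, each a Python script; the robot and the scene stay as the last script left them, time stands still between calls to the robot, and variables do not carry over. Pictures are saved under pics/ and viewed, and the job is handed in when it is done.

```bash
ls; mkdir -p pics; python3 - <<'E'
from workcell import bot
import cv2
print(bot.current_clock())
for n in ["scene","side","wrist"]:
    c=bot.read_camera(n); cv2.imwrite(f"pics/{n}0.png",c["pixels"])
    print(n,c["fx"],c["fy"],c["cx"],c["cy"],c["R"],c["t"])
print(bot.current_tool_rot(),bot.current_opening(),bot.current_contact_force())
E
```

```text
pics
0.0
scene 367.44763522915105 367.44763522915105 315.14937553391076 190.45933114005638 [[ 0.52104842  0.8534048  -0.0144494 ]
 [ 0.65502182 -0.41066436 -0.63427218]
 [-0.54722478  0.32102185 -0.77297478]] [-0.33062745 -0.30486679  1.15881694]
side 362.08269565937303 362.08269565937303 320.6663325448616 205.78923510346104 [[-0.86496632 -0.50121389  0.0248576 ]
 [-0.32544785  0.52255629 -0.78804735]
 [ 0.38199078 -0.68972427 -0.61511257]] [0.49856589 0.22348584 0.73138677]
wrist 309.70691628693146 309.70691628693146 317.4446888014747 202.8517974584657 [[ 0.28709156 -0.95790077 -0.00213479]
 [-0.92387696 -0.27748165  0.26354372]
 [-0.2530411  -0.07368889 -0.96464509]] [-0.57445353 -0.03047903  0.39069292]
[-2.51801837e+00  1.87681843e+00  1.50973120e-03] 0.9974553248549822 [ 0.76479967  0.05460895 -0.77770539]
```

View pics/scene0.png

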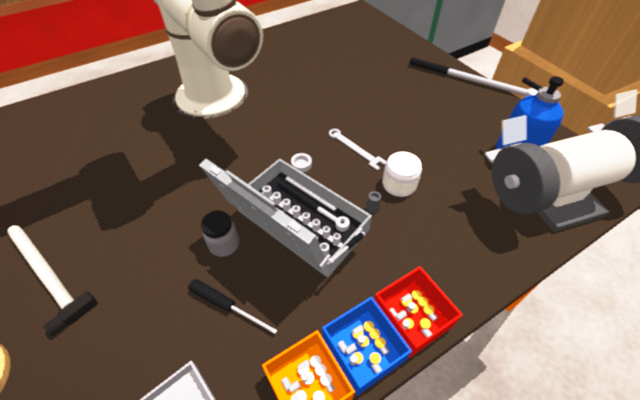

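View pics/side0.png

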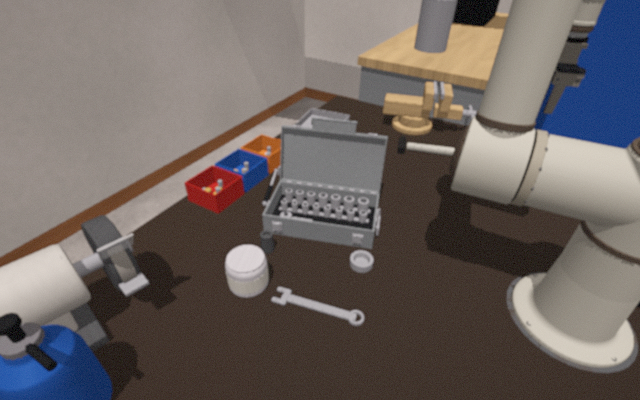

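View pics/wrist0.png

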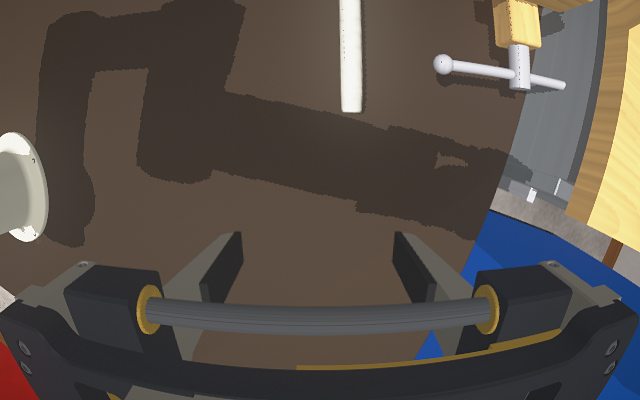

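Scene view: the open case is centred at about (310,215), with its lid leaning toward the jar at (220,233). The front faces the tin (402,173) and spanner (357,148). The side view shows the case front at about (320,225). I'll enlarge both.

```bash
python3 - <<'E'
import cv2
a=cv2.imread("pics/scene0.png")[140:290,180:390]; cv2.imwrite("pics/s_c.png",cv2.resize(a,None,fx=3.8,fy=3.8,interpolation=cv2.INTER_CUBIC))
a=cv2.imread("pics/side0.png")[110:310,240:410]; cv2.imwrite("pics/d_c.png",cv2.resize(a,None,fx=3,fy=3,interpolation=cv2.INTER_CUBIC))
E
```

```text
(no output)
```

View pics/s_c.png

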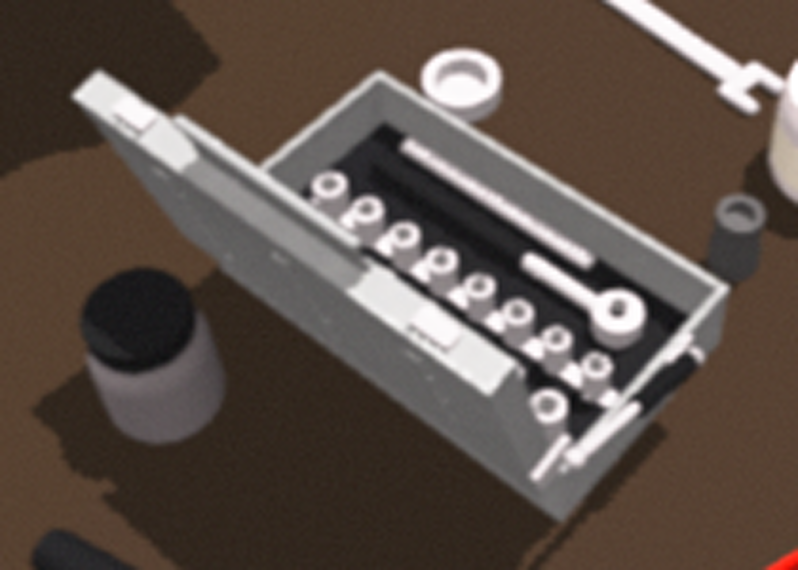

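View pics/d_c.png

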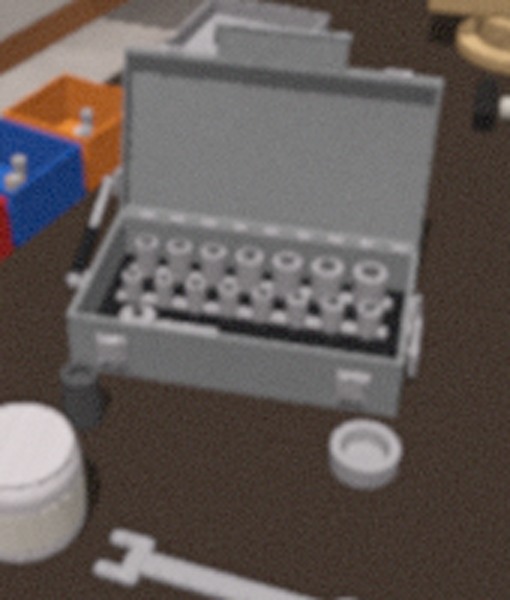

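```bash
cat > h.py <<'E'
import numpy as np,json
K={"scene":(367.4476,315.1494,190.4593),"side":(362.0827,320.6663,205.7892)}
R={"scene":np.array([[0.52104842,0.8534048,-0.0144494],[0.65502182,-0.41066436,-0.63427218],[-0.54722478,0.32102185,-0.77297478]]),
"side":np.array([[-0.86496632,-0.50121389,0.0248576],[-0.32544785,0.52255629,-0.78804735],[0.38199078,-0.68972427,-0.61511257]])}
T={"scene":np.array([-0.33062745,-0.30486679,1.15881694]),"side":np.array([0.49856589,0.22348584,0.73138677])}
def proj(c,X):
    p=R[c]@np.asarray(X)+T[c]; f,cx,cy=K[c]
    return np.array([f*p[0]/p[2]+cx,f*p[1]/p[2]+cy])
def ray(c,uv,z):
    f,cx,cy=K[c]; o=-R[c].T@T[c]; d=R[c].T@np.array([(uv[0]-cx)/f,(uv[1]-cy)/f,1])
    return o+d*(z-o[2])/d[2]
def S(u,v): return (u/3.8+180,v/3.8+140)
def D(u,v): return (u/3+240,v/3+110)
E
python3 - <<'E'
from h import *
from scipy.optimize import least_squares
obs=[("scene",S(380,71),(-75,-135,56)),("scene",S(729,289),(-75,135,56)),("scene",S(560,520),(75,135,0)),
("side",D(71,315),(-75,135,56)),("side",D(401,355),(-75,-135,56)),("side",D(397,412),(-75,-135,0))]
lid=[("scene",S(97,70)),("scene",S(72,95)),("scene",S(522,362)),("scene",S(495,394))]
def W(p,c):
    x,y,z=np.array(c)/1000; a=p[2]
    return np.array([p[0]+x*np.cos(a)-y*np.sin(a),p[1]+x*np.sin(a)+y*np.cos(a),z])
for o in obs: print(o[2],ray(o[0],o[1],o[2][2]/1000))
f=lambda p:np.concatenate([proj(o[0],W(p,o[2]))-o[1] for o in obs])
r=least_squares(f,[.5,-.2,-1.57],loss="soft_l1");p=r.x
print(p,np.degrees(p[2]),f(p).round(1))
# lid corners: far wall inner edge (z=0 plane)/ outer (18)
def L(th,a,y,n): # a dist from hinge, n normal offset
    return (75-a*np.cos(th)+n*np.sin(th),y,56+a*np.sin(th)+n*np.cos(th))
lo=[("scene",S(97,70),(150,-135,0)),("scene",S(72,95),(150,-135,18)),("scene",S(522,362),(150,135,0)),("scene",S(495,394),(150,135,18)),
("side",D(217,25),(178,55,4.5)),("side",D(350,37),(178,-55,4.5))]
for o in lo[:0]: pass
g=lambda q:np.concatenate([proj(o[0],W(p,L(q[0],*o[2])))-o[1] for o in lo])
q=least_squares(g,[1.75],loss="soft_l1").x; print(q,g(q).round(1))
h=lambda v:np.concatenate([f(v[:3])]+[proj(o[0],W(v[:3],L(v[3],*o[2])))-o[1] for o in lo])
v=least_squares(h,[*p,q[0]],loss="soft_l1").x; print(v,h(v).round(1))
for n,c,uv,z in [("socket","scene",S(741,215),.048),("cup","scene",S(462,75),.019),("tin","scene",(403,164),.075),("jar","scene",S(138,312),.085),
 ("sp1","scene",(335,133),.005),("sp2","scene",(379,162),.005),("sd1","scene",(192,286),.01),("sd2","scene",(275,331),.005)]:
    X=ray(c,uv,z); d=X[:2]-p[:2]; a=p[2]
    print(n,X.round(3),"case mm",(1000*np.array([d[0]*np.cos(a)+d[1]*np.sin(a),-d[0]*np.sin(a)+d[1]*np.cos(a)])).round())
E
```

```text
(-75, -135, 56) [0.42093429 0.03103023 0.056     ]
(-75, 135, 56) [0.676286   0.11702407 0.056     ]
(75, 135, 0) [ 7.21859634e-01 -2.38477715e-02 -1.11022302e-16]
(-75, 135, 56) [0.66947478 0.11619741 0.056     ]
(-75, -135, 56) [0.42307196 0.02084535 0.056     ]
(-75, -135, 0) [0.41796683 0.02455767 0.        ]
[ 0.57133351  0.00141523 -1.23259664] -70.62258528589685 [-1.7  0.1 -0.7 -0.8  0.2  0.8 -1.6 -0.4  0.5  2.2 -0.9  0.5]
[1.78407828] [ 0.1  0.2 -0.1  0.3 -0.7 -0.8 -0.6 -0.5 -0.8 -0.4 -1.4  0.1]
[ 5.71395265e-01  1.61104238e-03 -1.23288329e+00  1.78518203e+00] [-1.6  0.1 -0.6 -0.8  0.2  0.8 -1.7 -0.4  0.4  2.2 -1.   0.6  0.2  0.2
 -0.1  0.3 -0.6 -0.7 -0.6 -0.4 -0.9 -0.4 -1.5  0.1]
socket [0.633 0.16  0.048] case mm [-129.  111.]
cup [0.42  0.09  0.019] case mm [-134. -113.]
tin [0.606 0.257 0.075] case mm [-230.  117.]
jar [ 0.537 -0.173  0.085] case mm [153. -90.]
sp1 [0.368 0.228 0.005] case mm [-281. -117.]
sp2 [0.522 0.263 0.005] case mm [-263.   40.]
sd1 [ 0.6   -0.268  0.01 ] case mm [263. -63.]
sd2 [ 0.765 -0.167  0.005] case mm [223. 126.]
```

```bash
cat >> h.py <<'E'
from scipy.spatial.transform import Rotation as Ro
P=(0.5714,0.0016,-1.2329)
a_=P[2]; XC=np.array([np.cos(a_),np.sin(a_),0]); YC=np.array([-np.sin(a_),np.cos(a_),0]); ZC=np.array([0,0,1.])
def C(x,y,z): return np.array([P[0],P[1],0])+(x*XC+y*YC+z*ZC)/1000
def rot(al,mode,yaw=0):
    """al tilt from vertical toward case +x; mode 0/1 jaw in plane, 2/3 jaw along y"""
    x=np.cos(yaw)*XC+np.sin(yaw)*YC
    z=np.sin(al)*x-np.cos(al)*ZC
    n=np.cos(al)*x+np.sin(al)*ZC   # upward back normal
    xt={0:n,1:-n}.get(mode)
    if xt is None: xt=np.cross(n,z)*(1 if mode==2 else -1)
    return Ro.from_matrix(np.column_stack([xt,np.cross(z,xt),z])).as_rotvec()
def lip(th): # roll centre, case mm
    return np.array([75-178*np.cos(th)+4.5*np.sin(th),56+178*np.sin(th)+4.5*np.cos(th)])
E
python3 - <<'E'
from h import *
from workcell import bot
for al in (-20,0,20,30,40,45,50,60):
  for m in range(4):
    for yw in (0,):
      o=[]
      for pt in [C(150,0,190),C(90,0,300),C(lip(1)[0],0,lip(1)[1]),C(-100,0,40),C(-140,0,40)]:
        q=bot.inverse_kinematics(pt,rot(np.radians(al),m,yw)); o.append(None if q is None else np.round(q,2).tolist())
      print(al,m,[("-" if x is None else "ok") for x in o],o[3])
E
```

```text
-20 0 ['ok', 'ok', 'ok', 'ok', 'ok'] [-0.22, 0.39, 1.74, 0.31, 1.23, 0.87]
-20 1 ['ok', 'ok', 'ok', 'ok', 'ok'] [-0.22, 0.39, 1.74, 0.31, 1.23, -2.27]
-20 2 ['ok', 'ok', 'ok', 'ok', 'ok'] [-0.22, 0.39, 1.74, 0.31, 1.23, -0.7]
-20 3 ['ok', 'ok', 'ok', 'ok', 'ok'] [-0.22, 0.39, 1.74, 0.31, 1.23, 2.44]
0 0 ['ok', 'ok', 'ok', 'ok', 'ok'] [-0.04, 0.29, 1.81, -0.0, 1.04, 1.19]
0 1 ['ok', 'ok', 'ok', 'ok', 'ok'] [-0.04, 0.29, 1.81, -0.0, 1.04, -1.95]
0 2 ['ok', 'ok', 'ok', 'ok', 'ok'] [-0.04, 0.29, 1.81, -0.0, 1.04, -0.38]
0 3 ['ok', 'ok', 'ok', 'ok', 'ok'] [-0.04, 0.29, 1.81, -0.0, 1.04, 2.76]
20 0 ['ok', 'ok', 'ok', 'ok', 'ok'] [0.16, 0.31, 1.84, -0.42, 0.97, 1.62]
20 1 ['ok', 'ok', 'ok', 'ok', 'ok'] [0.16, 0.31, 1.84, -0.42, 0.97, -1.52]
20 2 ['ok', 'ok', 'ok', 'ok', 'ok'] [0.16, 0.31, 1.84, -0.42, 0.97, 0.05]
20 3 ['ok', 'ok', 'ok', '-', '-'] None
30 0 ['ok', 'ok', 'ok', 'ok', 'ok'] [0.25, 0.36, 1.83, -0.63, 1.0, 1.85]
30 1 ['ok', 'ok', 'ok', 'ok', 'ok'] [0.25, 0.36, 1.83, -0.63, 1.0, -1.3]
30 2 ['ok', 'ok', 'ok', 'ok', 'ok'] [0.25, 0.36, 1.83, -0.63, 1.0, 0.27]
30 3 ['ok', 'ok', '-', '
[... 529 characters left out ...]
.37, 0.48, 1.79, -0.9, 1.12, 0.56]
45 3 ['-', '-', 'ok', 'ok', 'ok'] [0.37, 0.48, 1.79, -0.9, 1.12, -2.58]
50 0 ['ok', 'ok', 'ok', 'ok', 'ok'] [0.41, 0.53, 1.77, -0.98, 1.17, 2.21]
50 1 ['ok', 'ok', 'ok', 'ok', 'ok'] [0.41, 0.53, 1.77, -0.98, 1.17, -0.93]
50 2 ['ok', 'ok', 'ok', 'ok', 'ok'] [0.41, 0.53, 1.77, -0.98, 1.17, 0.64]
50 3 ['ok', '-', 'ok', 'ok', 'ok'] [0.41, 0.53, 1.77, -0.98, 1.17, -2.51]
60 0 ['ok', 'ok', 'ok', 'ok', 'ok'] [0.47, 0.64, 1.72, -1.11, 1.29, 2.34]
60 1 ['ok', 'ok', 'ok', 'ok', 'ok'] [0.47, 0.64, 1.72, -1.11, 1.29, -0.8]
60 2 ['ok', 'ok', 'ok', 'ok', 'ok'] [0.47, 0.64, 1.72, -1.11, 1.29, 0.77]
60 3 ['ok', 'ok', 'ok', 'ok', 'ok'] [0.47, 0.64, 1.72, -1.11, 1.29, -2.38]
```

```bash
python3 - <<'E'
from h import *
from workcell import bot
import cv2
bot.set_gripper(0.0)
print(bot.current_clock(),bot.current_opening())
bot.goto(C(175,0,290),rot(0,1)); print(bot.current_clock())
bot.line_to(C(175,0,185),max_speed=.2); print(bot.current_clock(),bot.current_ee_pos(),C(175,0,185),bot.current_contact_force())
for n in ["scene","side"]: cv2.imwrite(f"pics/{n}1.png",bot.read_camera(n)["pixels"])
E
```

```text
1.5 0.004850495499937094
3.6833
4.3583 [ 0.62996008 -0.16408466  0.18628437] [ 0.62941304 -0.16350447  0.185     ] [ 0.24042469 -0.06927091 -0.01019158]
```

View pics/scene1.png

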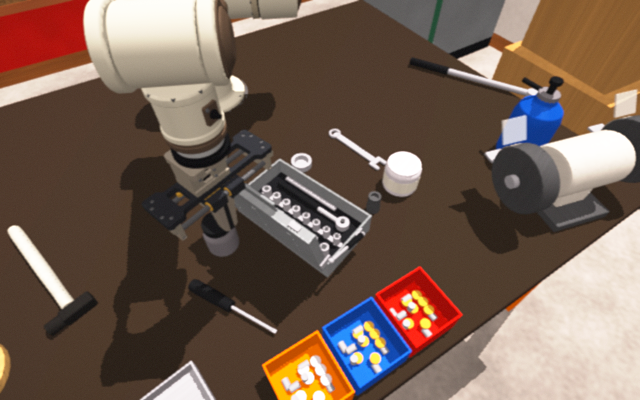

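The finger, at about (225,210), is behind the lid and the jar is untouched. Next I'll push in stages and watch the force.

```bash
python3 - <<'E'
from h import *
from workcell import bot
import cv2
bot.line_to(C(148,0,185),max_speed=.08)
for x in (128,108,92,84,78):
    bot.line_to(C(x,0,185),max_speed=.03)
    print(x,bot.current_clock(),(XC@bot.current_contact_force()).round(2))
for n in ["scene","side"]: cv2.imwrite(f"pics/{n}2.png",bot.read_camera(n)["pixels"])
E
```

```text
128 5.7583 1.96
108 6.575 0.08
92 7.2583 0.32
84 7.675 -1.02
78 8.025 0.4
```

View pics/side2.png

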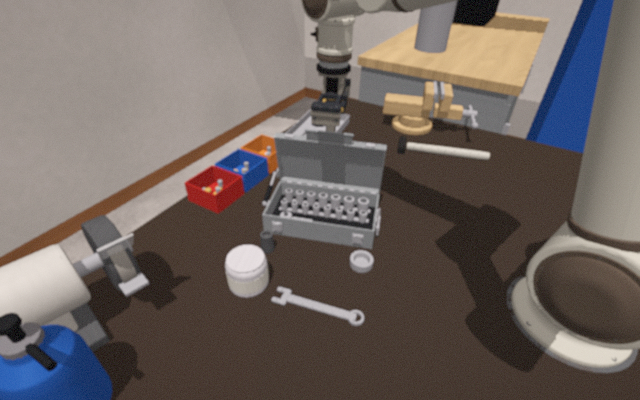

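View pics/scene2.png

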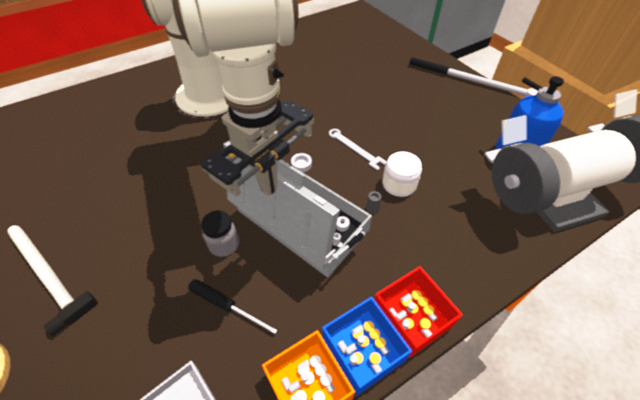

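```bash
python3 - <<'E'
from h import *
def L(th,a,y,n): return C(75-a*np.cos(th)+n*np.sin(th),y,56+a*np.sin(th)+n*np.cos(th))
for th in (1.785,1.4,1.35,1.3,1.25,1.2): print(th,[proj("side",L(th,150,y,0)).round(1) for y in (135,-135)],[proj("scene",L(th,150,135,n)).round(1) for n in (0,18)])
import cv2
a=cv2.imread("pics/side2.png")[120:220,250:400]; cv2.imwrite("pics/d2c.png",cv2.resize(a,None,fx=5,fy=5,interpolation=cv2.INTER_CUBIC))
E
```

```text
1.785 [array([279.9, 126.1]), array([386.2, 137.6])] [array([316.7, 234.5]), array([309.7, 243.3])]
1.4 [array([273.4, 135.8]), array([385.2, 148.3])] [array([338.5, 211.2]), array([332., 217.])]
1.35 [array([272.6, 137.7]), array([385. , 150.4])] [array([341.1, 209. ]), array([334.8, 214.3])]
1.3 [array([271.7, 139.8]), array([384.7, 152.6])] [array([343.7, 206.9]), array([337.6, 211.7])]
1.25 [array([270.9, 142. ]), array([384.4, 155. ])] [array([346.1, 205. ]), array([340.2, 209.4])]
1.2 [array([270.1, 144.3]), array([384.1, 157.5])] [array([348.5, 203.3]), array([342.8, 207.2])]
```

View pics/d2c.png

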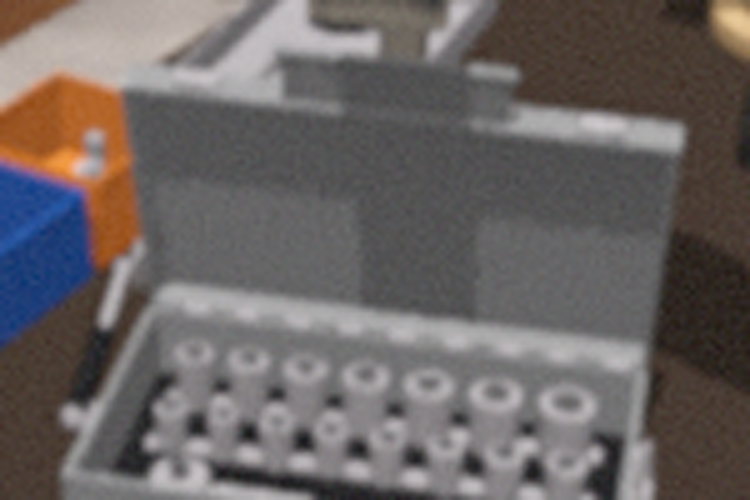

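The lid's inner edge corners are at (275,138) and (387,150), which puts it at about 1.35 rad. I'll push a little further, then cross over to the front and see where the lid is.

```bash
python3 - <<'E'
from h import *
from workcell import bot
import cv2
bot.line_to(C(70,0,185),max_speed=.03)
print(bot.current_clock(),XC@bot.current_contact_force())
bot.line_to(C(95,0,190),max_speed=.15)
bot.line_to(C(95,0,290),max_speed=.25)
print(bot.current_clock())
bot.goto(C(-60,0,310),rot(np.radians(25),1)); print(bot.current_clock())
bot.goto(C(-120,0,220),rot(np.radians(45),1)); print(bot.current_clock())
for n in ["scene","side"]: cv2.imwrite(f"pics/{n}3.png",bot.read_camera(n)["pixels"])
E
```

```text
8.5417 0.6674866504502112
9.4083
10.1083
10.6417
```

View pics/side3.png

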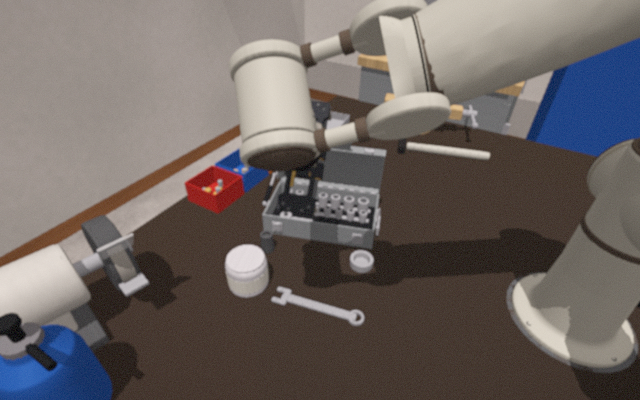

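View pics/scene3.png

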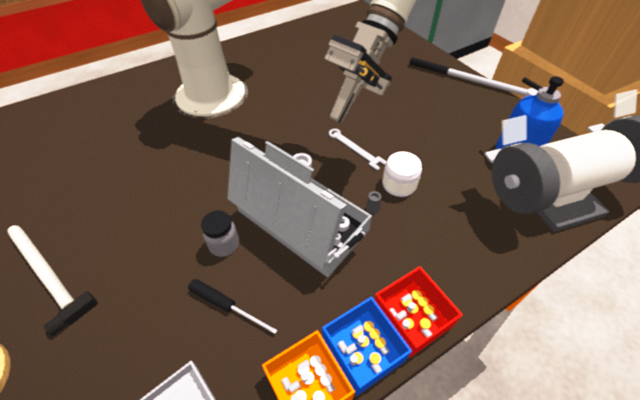

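Scene view: the lid is at about 1.27 rad, free and sinking slowly. The finger is in front at (340,112), and nothing else has moved. I'll place it under the lip at the 0.85 rad position and wait there.

```bash
cat >> h.py <<'E'
AL=np.radians(45)
def tcp(th,s=15,y=0,gap=0):
    n=np.array([np.cos(AL),np.sin(AL)]); z=np.array([np.sin(AL),-np.cos(AL)])
    t=lip(th)-(21+gap)*n+s*z
    return C(t[0],y,t[1])
E
python3 - <<'E'
from h import *
from workcell import bot
import cv2
bot.line_to(tcp(.85,s=-25,gap=15),max_speed=.15)
bot.line_to(tcp(.85),max_speed=.1)
f0=bot.current_contact_force()
print(bot.current_clock(),bot.current_ee_pos()-tcp(.85),f0)
for n in ["scene"]: cv2.imwrite(f"pics/{n}4.png",bot.read_camera(n)["pixels"])
E
```

```text
11.8083 [7.11725024e-05 1.36004626e-05 1.92418920e-04] [-0.37848062 -0.08636939  0.60083864]
```

View pics/scene4.png

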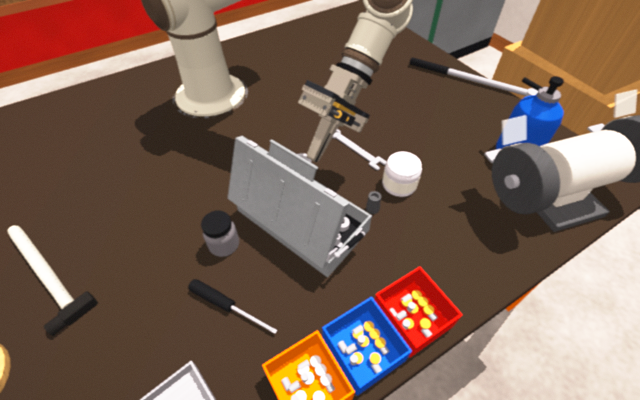

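The lid is at about 1.2 rad and the finger waits in front, below the lip, at (312,160). Now I'll poll the force for the touch.

```bash
python3 - <<'E'
from h import *
from workcell import bot
import cv2
N=np.cos(AL)*XC+np.sin(AL)*ZC
f0=np.mean([bot.current_contact_force()@N for _ in range(5)]); print("base",f0)
k=0
t0=bot.current_clock(); tr=[]
while bot.current_clock()-t0<9:
    bot.hold(.05); f=bot.current_contact_force()@N-f0; tr.append(round(f,1))
    k=k+1 if f<-0.9 else 0
    if k>=6: break
print(bot.current_clock(),tr)
for n in ["scene"]: cv2.imwrite(f"pics/{n}5.png",bot.read_camera(n)["pixels"])
E
```

```text
base 0.29587790514418144
14.8083 [np.float64(-0.2), np.float64(-0.6), np.float64(-0.3), np.float64(-1.6), np.float64(-0.1), np.float64(-0.4), np.float64(-0.2), np.float64(-0.3), np.float64(-0.7), np.float64(-0.3), np.float64(-0.7), np.float64(-0.2), np.float64(0.3), np.float64(0.4), np.float64(-0.2), np.float64(-0.6), np.float64(-0.5), np.float64(-0.1), np.float64(-0.2), np.float64(-0.5), np.float64(-0.8), np.float64(0.3), np.float64(-0.8), np.float64(-0.2), np.float64(-0.1), np.float64(-1.0), np.float64(-1.1), np.float64(0.1), np.float64(-0.0), np.float64(-0.9), np.float64(0.3), np.float64(0.4), np.float64(-0.0), np.float64(-0.4), np.float64(-1.4), np.float64(-0.5), np.float64(-0.3), np.float64(-0.1), np.float64(-0.6), np.float64(-0.4), np.float64(-1.1), np.float64(0.3), np.float64(-0.3), np.float64(-0.5), np.float64(-0.1), np.float64(0.3), np.float64(-1.5), np.float64(0.1), np.float64(-0.4), np.float64(-0.1), np.float64(-0.3), np.float64(-1.5), np.float64(-0.8), np.float64(-1.4), np.float64(-2.3), np.float64(-1.7), np.float64(-1.4), np.float64(-1.3), np.float64(-1.4)]
```

View pics/scene5.png

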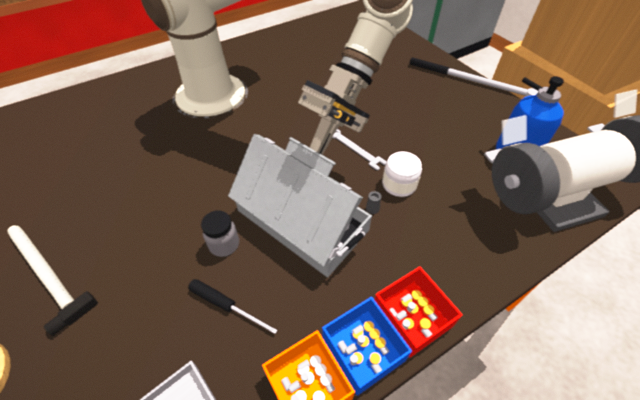

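The lid is carried, with the finger under the lip at (318,150) and about 1.5 N on it. Now I'll lower it along the arc, slowly.

```bash
python3 - <<'E'
from h import *
from workcell import bot
import cv2
N=np.cos(AL)*XC+np.sin(AL)*ZC
bot.hold(.2)
for th in np.arange(.78,.13,-.08):
    bot.line_to(tcp(th),max_speed=.03)
    print(round(th,2),bot.current_clock(),round(np.mean([bot.current_contact_force()@N for _ in range(3)])-.1,2))
for n in ["scene","side"]: cv2.imwrite(f"pics/{n}6.png",bot.read_camera(n)["pixels"])
E
```

```text
0.78 15.625 -0.86
0.7 16.25 -2.46
0.62 16.875 -2.12
0.54 17.5 -2.02
0.46 18.125 -2.09
0.38 18.75 -2.52
0.3 19.375 -2.34
0.22 20.0 -2.39
0.14 20.625 -2.76
```

View pics/scene6.png

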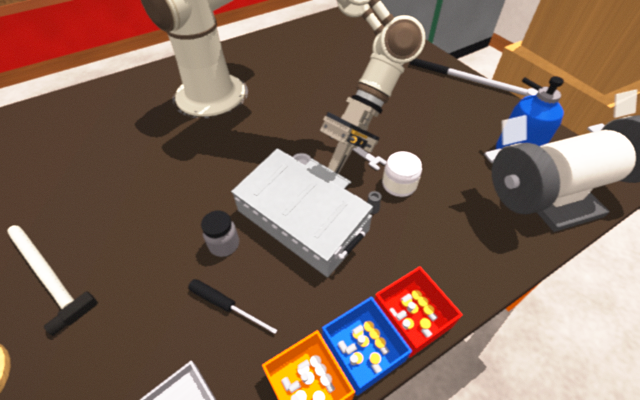

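View pics/side6.png

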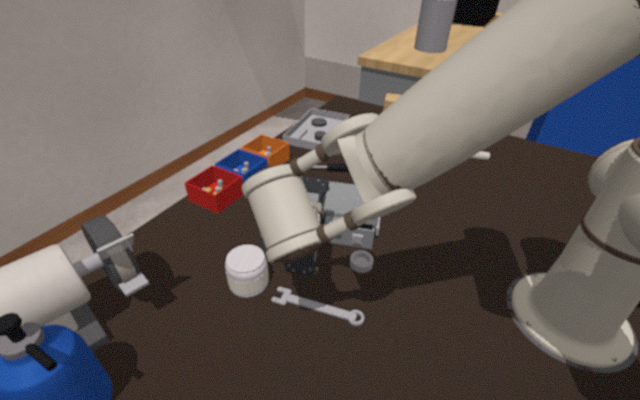

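The lid is carried at about 0.14 rad with 2.5 N, and the spanner, tin, socket and cup are in place. Now the last centimetre, in fine steps until the load goes away.

```bash
python3 - <<'E'
from h import *
from workcell import bot
import cv2
N=np.cos(AL)*XC+np.sin(AL)*ZC
for th in [.1,.07,.05,.04,.03,.02,.01,0,-.01,-.02,-.03,-.04]:
    bot.line_to(tcp(th),max_speed=.02); bot.hold(.1)
    f=np.mean([[bot.current_contact_force()@N,bot.hold(.01)][0] for _ in range(6)])
    print(round(th,2),round(bot.current_clock(),2),round(f,2))
    if f>-.35 and th<.05: break
for n in ["scene","side"]: cv2.imwrite(f"pics/{n}7.png",bot.read_camera(n)["pixels"])
E
```

```text
0.1 21.38 -2.16
0.07 21.95 -2.33
0.05 22.43 -2.63
0.04 22.82 -2.35
0.03 23.23 -2.16
0.02 23.62 -2.26
0.01 24.02 0.14
```

View pics/scene7.png

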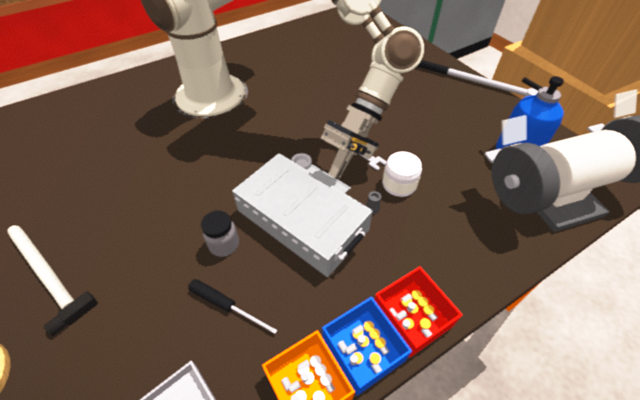

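The lid lies on the rim and the load went to zero at the shut height. I'll back the finger away from the lip and withdraw along the tool axis.

```bash
python3 - <<'E'
from h import *
from workcell import bot
import cv2
bot.line_to(tcp(.01,gap=9),max_speed=.04)
print(bot.current_contact_force())
bot.line_to(tcp(.01,gap=9,s=-70),max_speed=.12)
p=bot.current_ee_pos(); bot.line_to(p+np.array([0,0,.2]),max_speed=.2)
bot.line_to(p+np.array([-.12,.02,.25]),max_speed=.2)
print(bot.current_clock(),bot.current_contact_force())
for n in ["scene","side"]: cv2.imwrite(f"pics/{n}8.png",bot.read_camera(n)["pixels"])
a=cv2.imread("pics/scene0.png");b=cv2.imread("pics/scene8.png")
x=b[110:290,180:440]; cv2.imwrite("pics/s8c.png",cv2.resize(x,None,fx=3,fy=3,interpolation=cv2.INTER_CUBIC))
def L(th,a,y,n): return C(75-a*np.cos(th)+n*np.sin(th),y,56+a*np.sin(th)+n*np.cos(th))
for th in (0,.03): print(th,[((proj("scene",L(th,150,y,18))-(180,110))*3).round(1) for y in (-135,135)])
E
```

```text
[0.32962353 0.76055846 0.78821777]
27.3167 [-0.09340665  0.3392759  -0.33627881]
0 [array([293.2, 130.6]), array([576.3, 300.8])]
0.03 [array([292.1, 127. ]), array([576.5, 297.5])]
```

View pics/s8c.png

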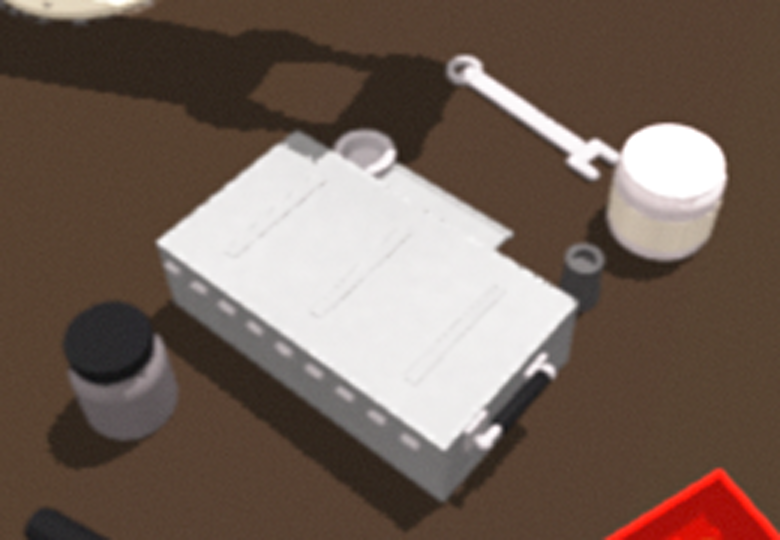

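View pics/side8.png

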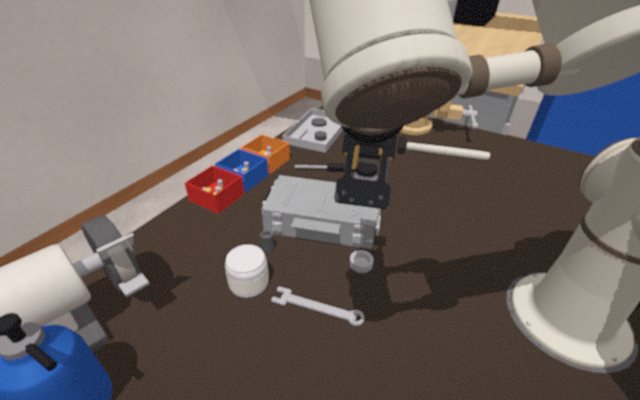

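The lid is shut: its front corners in the crop, (295,131) and (577,301), match the 0 rad prediction of (293,131) and (576,301). The bystanders are at their starting pixels and the hand is well above everything.

```bash
python3 - <<'E'
from workcell import bot
bot.hold(.3); print(bot.current_contact_force(),bot.current_clock()); bot.job_done()
E
```

```text
[-0.05781158 -0.66217027  0.46619256] 27.7167
the job is handed in; nothing more can be done
```

The lid is fully shut and the job is handed in at about 28 s of the 64 s allowed; `job_done` gave no verdict.

- **Push:** I located the case in two camera views and nudged the lid from behind with the closed fingertip, from about 1.79 rad to below 1.35 rad. The push force I sampled was at most about 2 N.
- **Catch:** I crossed over the lid and held the back of a finger, tilted 45°, under the lip. The lid settled on it at about 0.85 rad.
- **Lowering:** I followed the lip's arc down at about 0.03 m/s, slower at the end. The finger carried roughly 2 to 2.8 N, except for one weak reading of 0.9 N at the start. It still carried 2.3 N at about 0.02 rad, and the load went to zero at the shut height.
- **Last checks:** The lid's front corners match the 0 rad prediction to under 1 px. By eye, the bystanders look unmoved in both views. The hand is clear, with only force-sensor noise below 1 N.
- **Disagreements:** None of the checks failed. The case pose is good only to about 3 to 5 mm, because some of the fitted corners were off by up to 2 px. The load dropped off at a nominal 0.01 rad, which is consistent with that.

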